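# Feed a chip carrier through the loading hatch

### The arm

A 7-joint arm with a two-finger parallel gripper is mounted at the origin on the work surface. World frame = base frame: x ahead of the robot, y to its left, z up, the work surface at z = 0. Lengths are in m, angles in rad, forces in N, time in s.
With the tool pointing down it reaches from about 0.4 to 0.875 m from the base axis. Payload 19.3 kg.
Tool frame: the origin (TCP) lies midway between the tips of the shut fingers; the grasp point (between the pads) lies bot.grip_point_offset behind it (bot.grip_point_offset is the distance from the TCP to the grasp point, in m); z points along the fingers, y is the direction in which the jaws open and shut (so a half turn about z gives the same grasp; the last joint's range is limited). The gripper opens to 85 mm and grips with 20 to 120 N. Pads are 22 mm wide; open, the fingers measure 114 mm over their backs; the gripper's body (76 mm by 85 mm) begins 54 mm behind the grasp point. The pads swing forward as they close: fully open they stand 13 mm farther back than shut.
Start: joints at [-1.363, 0.521, -0.036, 1.599, 0.021, 1.021, -0.113], TCP at [0.171, 0.601, 0.231] pointing down, gripper open.
Joint ranges: [-2.91, 2.91], [-0.3, 2.13], [-1.5, 1.42], [0.17, 2.43], [-1.26, 4.41], [0.16, 1.93], [-2.52, 2.52]. Speed limits (rad/s): [1.89, 1.89, 2.39, 2.39, 3.01, 3.01, 3.01].

### API

Orientations are given as [roll, pitch, yaw] about the fixed x, y, z axes, in that order (R = Rz(yaw) Ry(pitch) Rx(roll)).
In Python, from workcell import bot gives the robot as it stands.
- The arm moves only by the tool servo_tool, never from a script. Its argument "rows" is a list that holds one entry, the list of rows, each a list of 6 numbers: the shift along the tool's x, y, z in cm, then the turn, a rotation vector about the tool's x, y, z in degrees. A call has 1 to 5 rows; each row shifts and turns the commanded pose from where the row before left it, along the tool's axes as they then stand; what a row does not reach is not made up. A row lasts 1/8 s, in which the tool goes at most 62.5 mm and 10.7 degrees, less where a joint would pass 70% of its speed; a pose out of reach is approached as far as the arm can. A call is refused whole if a number of a shift passes 6.25 or a number of a turn 10.7, either way. A call with a gripper value outside its range is refused whole. "grip" is the opening, from -1 (shut) to 1 (fully open), so that 0 is half open, set as the call begins (left out, the last holds). The fingers move at their own pace and stop on an object; "squeeze" is the grip in N (left out, the last holds). Time passes only in rows, so rows that do not move let the fingers close. It gives the time, the measured TCP pose, the force and the opening at its end, in the units of the state.
- bot.observe(): the state, without advancing time (a new reading comes with each control period).
- bot.grab_frame(name): name is "side" or "top" or "wrist"; returns a dict with "image" (384x512x3 uint8, red, green, blue), "K" (3x3 intrinsics, pixels), "R" (3x3) and "t" (3): a world point X has camera coordinates R X + t; the wrist camera has in their place "mount" (4x4, takes a point from camera to tool coordinates, whose origin is the TCP and whose axes are the flange's). Camera axes: x right, y down, z forward; pixel columns grow to the right and rows downward; lengths in m; the calibration is good to about 2 mm. A picture is of the moment at which its call begins: read the wrist's pose just before it. There is no depth.
- bot.job_done(): hands the job in, once; it reports no verdict.
The state is a dict: "clock": time; "qpos": joint angles; "qd": joint speeds; "joint_efforts": joint torques, N m; "position": TCP position; "tool_rot": TCP orientation; "force": force on the tool from outside, world axes, zero at the start; "moment": the same for the moment, N m; "grip_width": finger opening in m.
Only numpy, scipy, OpenCV 4.12 (cv2) and the standard library are available. Lean on these libraries where they do the work, as an engineer would, in place of code of your own. Each camera call takes 0.05 s, during which the arm holds its last target.

### The job

On the loading hatch of the microscope, push the chip carrier along its lane with the fingertips, through the hanging flap ahead of it, until it drops off the end of the deck and lies flat in the tray behind; then draw the fingers back out so that the flap swings shut. Do not pick the carrier up: it is only pushed. Leave the round dish in the other lane, that lane's flap, the bottle and the tip box alone.

Things in the scene. Friction and masses are not known exactly. Their poses are not given: they have to be found in the camera images.
- hatch: Fixed two-lane feed hatch, 160 mm wide. Origin on the table (z = 0) below the closed flaps, midway between the lanes; x is the feed direction (away from the robot), z up. Flat deck, top at z = 28 mm, from x = -200 mm to its square end (lip) at x = 0. Lane centres at y = +38 (left) and -38 mm (right), each 64 mm wide between guides standing 10 mm above the deck.
- gate (a point): Middle of the underside of the crossbar over the lip: hatch x = 0, y = 0, z = 108 mm. The bar is 6 mm thick in x, top at z = 118 mm, on three posts. Below it each lane has an opening 64 mm wide, 80 mm high, filled by a flap. Fingers must pass under the bar, so lean them 20 to 45 degrees off vertical, pointing ahead and down. Site axes as the hatch.
- tray (a point): Centre of the tray floors behind the lip: hatch x = +65, y = 0, z = 6 mm. Each lane drops 22 mm from the lip into its own open-topped tray, x = 0 to +130 mm, 64 mm wide, side and end walls up to z = 34 mm. Site axes as the hatch.
- flap_left (a joint): Angle of the left (+y) lane's flap, rad: 0 hanging shut, growing to 1.3 as its lower edge swings away from the robot. Metal sheet 62 mm wide, 3 mm thick, 60 g, hinged at hatch x = 0, z = 107 mm, lower edge 3 mm above the deck. Swings freely, falls shut by its weight. The pushed carrier opens it; it then rests on the carrier or the fingers.
- flap_right (a joint): The same for the flap of the right (-y) lane.
- carrier: Chip carrier 80 x 50 mm (x, y), 0.19 kg. Origin: centre of underside. Rear 25 mm (x = -40 to -15, robot's side) is a steel block 20 mm high, the rest a white plate 8 mm thick with a glass chip. Starts on the deck in either lane, thin end to the flap. Heavy at the rear: stays level until its rear is about 20 mm short of the lip, then the nose dips; drops in once the rear passes the lip.
- dish: Closed round culture dish, 52 mm across, 16 mm high, clear lid; stands on the deck in the other lane. Origin: centre of its underside. To be left alone.
- bottle: Amber bottle, 44 mm across, 85 mm high, standing on the table to the left of the hatch. Origin: centre of its underside. To be left alone.
- tip_box: Box with a clear lid, 84 x 64 mm, 56 mm high, on the table to the right of the hatch. Origin: centre of its underside. To be left alone.
Mind the look-alikes: they are no part of the job. Leave any green or turquoise look-alike of the carrier alone.

How it is judged:
On the way, in this order (a step that is already met when the one before it is completed fails the run):
1. the flap ahead of the carrier is pushed open (((y of carrier in the frame of hatch above 0 m and value of joint flap_left above 0.2 rad) or (y of carrier in the frame of hatch below 0 m and value of joint flap_right above 0.2 rad))), for 0.1 s.
2. the carrier lies flat on the tray floor behind the flap (x of carrier in the frame of hatch between 0.035 and 0.1 m and z of carrier in the frame of hatch below 0.01 m and angle between carrier's own z axis and vertical below 0.1 rad), for 0.2 s.
At the end, for the whole second after the job is handed in: The carrier lies at rest on the tray floor behind its flap, wholly past the lip (underside within 4 mm of the floor, tilted less than 0.1 rad), both flaps hang shut (under 0.06 rad), the dish is within 10 mm and the bottle and tip box within 15 mm of where they stood (all of step 2 and value of joint each of flap_left, flap_right below 0.06 rad and linear speed of carrier below 0.02 m/s and distance of dish from where it was at the start of the episode below 0.01 m and distance of each of bottle, tip_box from where it was at the start of the episode below 0.015 m and angle between bottle's own z axis and vertical below 0.1 rad); the robot touches nothing.
It fails at once if the carrier is lifted (its underside centre rises more than 12 mm above the deck) (z of carrier in the frame of hatch above 0.04 m).
It fails at once if the carrier leaves its lane or the hatch (y of carrier in the frame of hatch above 0.08 m or y of carrier in the frame of hatch below -0.08 m or x of carrier in the frame of hatch below -0.2 m or x of carrier in the frame of hatch above 0.14 m).
It fails at once if the dish is pushed away (distance of dish from where it was at the start of the episode above 0.015 m).
It fails at once if the flap of the dish's lane is opened ((y of dish in the frame of hatch above 0 m and value of joint flap_left above 0.2 rad) or (y of dish in the frame of hatch below 0 m and value of joint flap_right above 0.2 rad)).
It fails at once if the bottle or the tip box is pushed away or tipped (distance of any of bottle, tip_box from where it was at the start of the episode above 0.02 m or angle between bottle's own z axis and vertical above 0.3 rad).
It also fails if it takes over 51 s, if anything falls off the work surface, if the arm or the gripper's body presses on something with over 40 N, if the wrist force passes 120 N, or if a joint passes its speed limit or range.

## Working session

There is one attempt and no reset: what is moved stays moved. The work goes in short steps, Python scripts to look and compute and a tool call to move; the robot and the scene stay as the last step left them, time stands still between calls to the robot, and variables do not carry over. Pictures are saved under pics/ and viewed, and the job is handed in when it is done.

Besides the shell and the picture viewer there is one more tool, called after "Request:" in YAML: its name, and indented under it one key for each argument. servo_tool: Moves the arm, as the interface text tells. Its arguments: {"type":"object","properties":{"rows":{"type":"array"},"grip":{"type":"number"},"squeeze":{"type":"number"}},"required":["rows"]}

```bash
mkdir -p pics; ls; python3 - <<'E'
from workcell import bot
import cv2,json,numpy as np
s=bot.observe();print(s, bot.grip_point_offset)
for n in("side","top","wrist"):
    f=bot.grab_frame(n);cv2.imwrite(f"pics/{n}0.png",f["image"][:,:,::-1])
    print(n,{k:np.round(v,4).tolist() for k,v in f.items() if k!="image"})
    np.savez(f"pics/{n}0.npz",**f)
E
```

```text
pics
{'clock': 0.0, 'qpos': array([-1.36322735,  0.52200435, -0.03630716,  1.59997837,  0.0211881 ,
        1.02110087, -0.11279816]), 'qd': array([-1.25198196e-03,  3.29997683e-04,  2.20700228e-03, -1.87436128e-03,
        9.08024677e-04,  2.63129658e-05,  6.27583144e-04]), 'joint_efforts': array([ 5.58777883e-04, -9.27102613e+01,  1.98003665e+00, -3.69913960e+01,
        1.79074123e-02,  8.46064853e-03,  5.66755347e-06]), 'position': array([0.17133565, 0.60071978, 0.23074259]), 'tool_rot': array([-3.14048905e+00,  7.84146240e-05,  2.86379127e+00]), 'force': array([0.02882106, 1.15099557, 0.35222571]), 'moment': array([ 0.05809275,  0.04409501, -0.0205633 ]), 'grip_width': 0.0853209602331587} 0.0187
side {'K': [[404.2518, 0.0, 256.38], [0.0, 404.2518, 191.4313], [0.0, 0.0, 1.0]], 'R': [[-0.9862, -0.1646, 0.0154], [-0.1198, 0.6475, -0.7526], [0.1139, -0.7441, -0.6583]], 't': [0.5593, 0.1094, 1.0322]}
top {'K': [[391.6182, 0.0, 253.2559], [0.0, 391.6182, 192.5364], [0.0, 0.0, 1.0]], 'R': [[0.0299, -0.999, 0.0329], [-0.9967, -0.0323, -0.0747], [0.0756, -0.0305, -0.9967]], 't': [-0.0038, 0.5754, 0.818]}
wrist {'K': [[272.4508, 0.0, 257.5189], [0.0, 272.4508, 192.765], [0.0, 0.0, 1.0]], 'mount': [[-0.0008, -0.9564, -0.2921, 0.0735], [1.0, -0.0006, -0.0007, 0.0006], [0.0005, -0.2921, 0.9564, -0.1415], [0.0, 0.0, 0.0, 1.0]]}
```

View pics/top0.png

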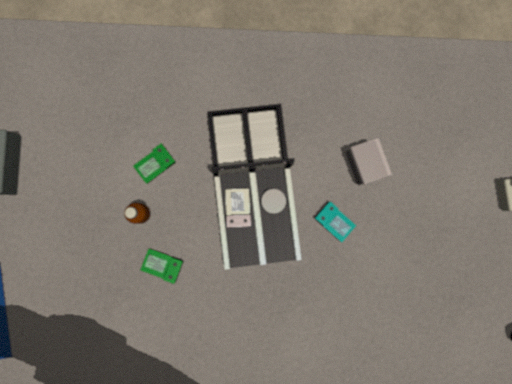

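View pics/side0.png

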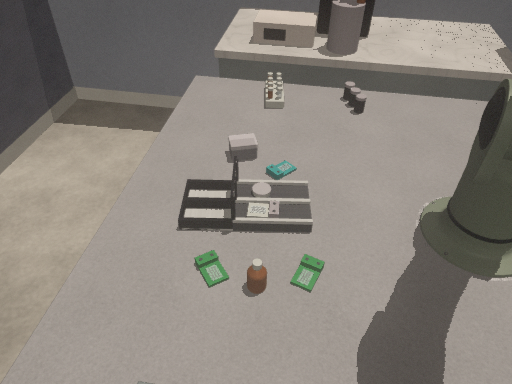

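```bash
python3 - <<'E'
import cv2
i=cv2.imread('pics/top0.png');cv2.imwrite('pics/top0c.png',cv2.resize(i[10:210,110:376],None,fx=3,fy=3,interpolation=cv2.INTER_CUBIC))
E
```

```text
(no output)
```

View pics/top0c.png

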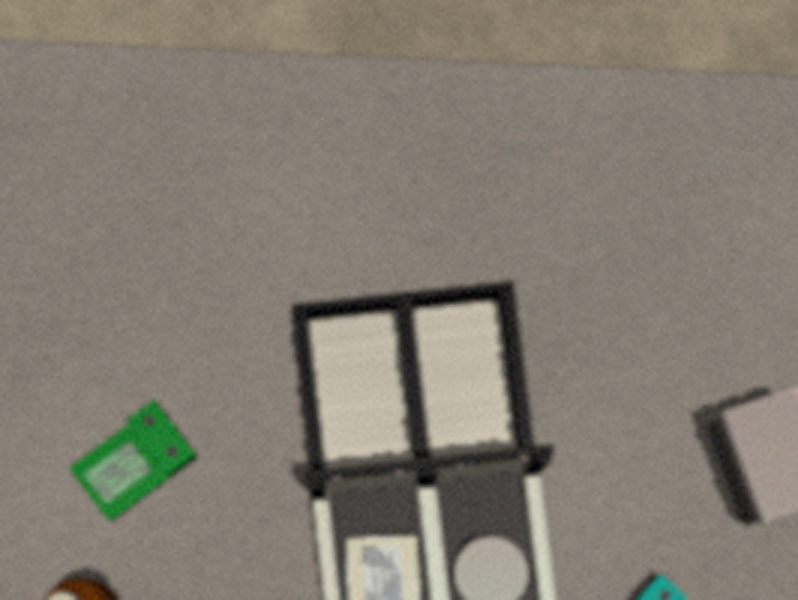

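The carrier (white and steel) is in the left lane and the dish in the right. The green and turquoise pieces are look-alikes. The near end of the deck is at about (223,268)-(300,261), and the gate at about row 165. I'll enlarge both for a pose fit.

```bash
python3 - <<'E'
import cv2
i=cv2.imread('pics/top0.png')
cv2.imwrite('pics/top0d.png',cv2.resize(i[155:275,200:310],None,fx=5,fy=5,interpolation=cv2.INTER_CUBIC))
cv2.imwrite('pics/top0e.png',cv2.resize(i[95:180,200:300],None,fx=6,fy=6,interpolation=cv2.INTER_CUBIC))
E
```

```text
(no output)
```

View pics/top0d.png

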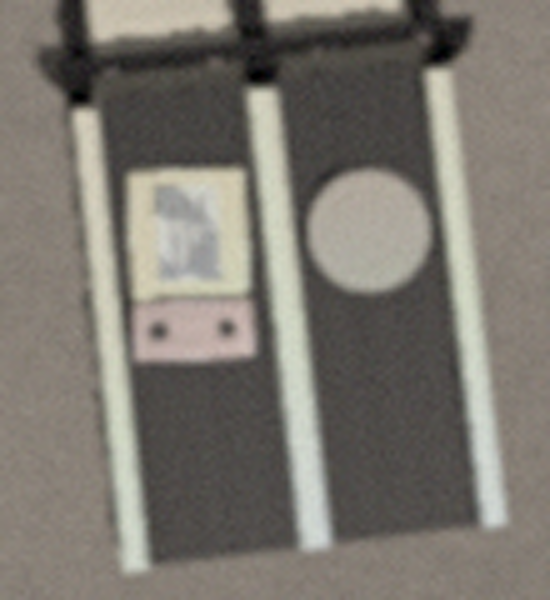

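View pics/top0e.png

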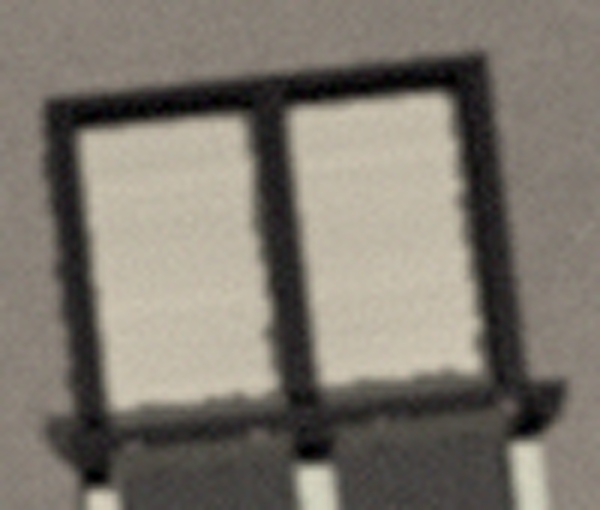

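```bash
cat > h.py <<'E'
import numpy as np,cv2
from scipy.optimize import least_squares
def proj(f,X):
    c=f["R"]@np.asarray(X,float).T+f["t"][:,None]; p=f["K"]@c; return (p[:2]/p[2]).T
def ray(f,uv,z):
    C=-f["R"].T@f["t"]; d=f["R"].T@np.linalg.inv(f["K"])@np.array([*uv,1]); return C+d*(z-C[2])/d[2]
def H(p,P):
    P=np.asarray(P,float);c,s=np.cos(p[2]),np.sin(p[2])
    return np.c_[p[0]+c*P[:,0]-s*P[:,1],p[1]+s*P[:,0]+c*P[:,1],P[:,2]]
E
python3 - <<'E'
from h import *
f=dict(np.load('pics/top0.npz'))
print(-f["R"].T@f["t"])
d=lambda u,v:(200+u/5,155+v/5)
e=lambda u,v:(200+u/6,95+v/6)
P=[[-.2,.08,.038],[-.2,.07,.038],[-.2,.006,.038],[-.2,-.006,.038],[-.2,-.07,.038],[-.2,-.08,.038],[.13,.07,.006],[.13,-.07,.006]]
uv=np.array([d(122,573),d(150,570),d(302,550),d(331,546),d(484,528),d(508,524),e(76,130),e(456,92)])
r=least_squares(lambda p:(proj(f,H(p,P))-uv).ravel(),[.5,0,0]);p=r.x
print(p,np.round(r.fun.reshape(-1,2),2).tolist())
np.save('hp.npy',p)
c,s=np.cos(p[2]),np.sin(p[2])
def toh(w): 
    a=w[:2]-p[:2]; return np.round([c*a[0]+s*a[1],-s*a[0]+c*a[1]],4)
# carrier
for nm,uv,z in [("rear L",d(135,361),.048),("rear R",d(257,354),.048),("front L",d(126,172),.036),("front R",d(245,168),.036),("stepL",d(134,302),.048),("dish",d(370,231),.044)]:
    w=ray(f,uv,z);print(nm,w,toh(w))
# overlay
i=f["image"][:,:,::-1].copy()
i=cv2.resize(i[95:275,200:310],None,fx=4,fy=4,interpolation=cv2.INTER_CUBIC)
def L(P,col):
    q=((proj(f,H(p,P))-[200,95])*4).astype(int); cv2.polylines(i,[q.reshape(-1,1,2)],True,col,1)
for y in(.038,-.038):
    L([[-.2,y-.032,.028],[0,y-.032,.028],[0,y+.032,.028],[-.2,y+.032,.028]],(0,0,255))
    L([[0,y-.032,.006],[.13,y-.032,.006],[.13,y+.032,.006],[0,y+.032,.006]],(255,0,0))
L([[-.003,-.08,.118],[.003,-.08,.118],[.003,.08,.118],[-.003,.08,.118]],(0,255,0))
cv2.imwrite('pics/ov.png',i)
g=dict(np.load('pics/side0.npz'));print(proj(g,H(p,[[-.2,.08,.038],[-.2,-.08,.038],[.13,.08,.034],[0,-.08,.118]])))
E
```

```text
[0.51177525 0.03972469 0.85834869]
[0.62250952 0.01898687 0.14917951] [[0.53, -0.16], [-0.25, -0.16], [0.04, 0.01], [-0.02, 0.09], [-0.17, -0.12], [-0.23, 0.09], [0.33, 0.38], [-0.24, -0.1]]
rear L [0.50001929 0.06681027 0.048     ] [-0.114   0.0655]
rear R [0.504374   0.01668558 0.048     ] [-0.1172  0.0153]
front L [0.57888499 0.07375229 0.036     ] [-0.035   0.0606]
front R [0.582209   0.02376572 0.036     ] [-0.0391  0.0107]
stepL [0.52423812 0.06806779 0.048     ] [-0.0899  0.0631]
dish [ 0.55685704 -0.02903546  0.044     ] [-0.0721 -0.0377]
[[313.39751241 221.8976273 ]
 [308.21753443 180.75460481]
 [180.69886069 220.05854144]
 [235.77726837 155.84160219]]
```

View pics/ov.png

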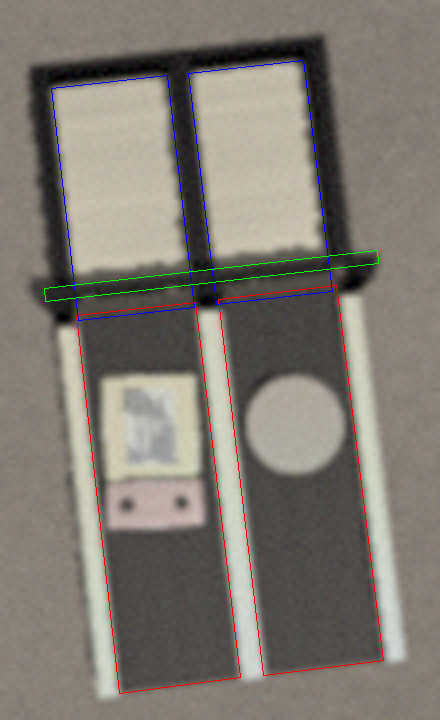

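```bash
cat >> h.py <<'E'
from scipy.spatial.transform import Rotation as Ro
def target(hx,hy,z,tilt):
    p=np.load('hp.npy'); t=np.radians(tilt)
    pos=H(p,[[hx,hy,z]])[0]
    f=np.array([np.cos(p[2]),np.sin(p[2]),0]);u=np.array([0,0,1.])
    zt=f*np.sin(t)-u*np.cos(t); xt=-(f*np.cos(t)+u*np.sin(t)); yt=np.cross(zt,xt)
    return pos,np.c_[xt,yt,zt]
def now(s): return np.array(s["position"]),Ro.from_euler('xyz',s["tool_rot"]).as_matrix()
def delta(s,tg):
    p0,R0=now(s);p1,R1=tg
    return np.round(100*R0.T@(p1-p0),2),np.round(np.degrees(Ro.from_matrix(R0.T@R1).as_rotvec()),2)
def inh(s):
    p=np.load('hp.npy');P,R=now(s);c,s_=np.cos(p[2]),np.sin(p[2]);a=P[:2]-p[:2]
    z=R[:,2];return np.round([c*a[0]+s_*a[1],-s_*a[0]+c*a[1],P[2]],4),"tilt",np.round(np.degrees(np.arctan2(c*z[0]+s_*z[1],-z[2])),2)
E
python3 - <<'E'
from h import *
from workcell import bot
s=bot.observe();print(now(s),inh(s)); print(target(-.16,.04,.18,38))
print(delta(s,target(-.16,.04,.18,38)))
print(delta(s,target(-.16,.04,.18,0)))
f=dict(np.load('pics/top0.npz'));print(ray(f,(137,212),.08))
E
```

```text
(array([0.17135161, 0.60080017, 0.23087034]), array([[-9.61646412e-01,  2.74292070e-01, -1.96565820e-04],
       [ 2.74292138e-01,  9.61646056e-01, -8.28020138e-04],
       [-3.80926121e-05, -8.50179054e-04, -9.99999638e-01]])) (array([-0.3597,  0.6424,  0.2309]), 'tilt', np.float64(-0.02))
(array([0.45834151, 0.03476232, 0.18      ]), array([[-7.79258599e-01, -1.48626810e-01,  6.08823543e-01],
       [-1.17119525e-01,  9.88893357e-01,  9.15038011e-02],
       [-6.15661475e-01, -1.38777878e-17, -7.88010754e-01]]))
(array([-43.12, -46.56,   5.13]), array([ -8.16, -37.42, -23.54]))
(array([-43.12, -46.56,   5.13]), array([-5.000e-02, -1.000e-02, -2.447e+01]))
[0.52505343 0.24349358 0.08      ]
```

Request:
servo_tool:
  rows:
    - [[-4.3,-4.6,0,0,0,0],[-4.3,-4.6,0,0,0,0],[-4.3,-4.6,0,0,0,0],[-4.3,-4.6,0,0,0,0],[-4.3,-4.6,0,0,0,0]]
  grip: -1
  squeeze: 20

```text
clock: 0.78
position: [0.3146, 0.3211, 0.2313]
tool_rot: [3.141, 0.0, 2.864]
force: [1.3, 0.6, 1.2]
grip_width: 0.0002
```

Request:
servo_tool:
  rows:
    - [[-4.3,-4.6,0,0,0,0],[-4.3,-4.6,0,0,0,0],[-4.3,-4.6,0,0,0,0],[-4.3,-4.6,0,0,0,0],[-4.3,-4.6,0,0,0,0]]

```text
clock: 1.4
position: [0.4573, 0.043, 0.2315]
tool_rot: [3.141, 0.0, 2.864]
force: [1.7, 1.6, 0.2]
grip_width: -0.0001
```

Request:
servo_tool:
  rows:
    - [[0,0,0,0,0,-8],[0,0,0,0,0,-8],[0,0,0,0,0,-8],[0,0,0,0,0,0]]

```text
clock: 1.9
position: [0.4566, 0.0448, 0.2312]
tool_rot: [3.142, -0.0, -3.001]
force: [0.2, 1.2, 0.4]
grip_width: -0.0003
```

```bash
python3 - <<'E'
from h import *
from workcell import bot
s=bot.observe();print(s["clock"],s["qpos"],inh(s))
print(delta(s,target(-.16,.04,.14,0)))
print(delta(s,target(-.16,.04,.14,38)))
E
```

```text
1.9 [-0.34341171  0.25922328  0.1402456   2.02558847 -0.04742762  0.85995495
  1.53406594] (array([-0.1603,  0.0502,  0.2312]), 'tilt', np.float64(-0.01))
(array([-0.04, -1.02,  9.12]), array([ 0.  , -0.01, -0.52]))
(array([-0.04, -1.02,  9.12]), array([ -0.17, -38.01,  -0.5 ]))
```

Request:
servo_tool:
  rows:
    - [[0,-0.5,0,0,-8,-0.5],[0,-0.5,0,0,-8,0],[0,0,0,0,-8,0],[0,0,0,0,-7,0],[0,0,0,0,-7,0]]

```text
clock: 2.52
position: [0.4546, 0.0349, 0.2394]
tool_rot: [-3.119, 0.533, -2.982]
force: [0.2, -0.0, 0.6]
grip_width: 0.0005
```

```bash
python3 - <<'E'
from h import *
from workcell import bot
s=bot.observe();print(s["clock"],s["qpos"],inh(s))
print(delta(s,target(-.155,.04,.045,38)),delta(s,target(-.155,.04,.08,38)))
E
```

```text
2.525 [-0.32072655  0.03554535  0.06267665  2.42992817  0.44624395  0.16341921
  1.04393132] (array([-0.1637,  0.0407,  0.2394]), 'tilt', np.float64(30.53))
(array([ 9.12,  0.31, 17.18]), array([-0.94, -7.48,  0.6 ])) (array([ 7.35,  0.24, 14.17]), array([-0.94, -7.48,  0.6 ]))
```

```bash
cat > fk.py <<'E'
from h import *
import itertools
D=[([-1.36322735,0.52200435,-0.03630716,1.59997837,0.0211881,1.02110087,-0.11279816],[0.17133565,0.60071978,0.23074259],[-3.14048905,0,2.86379127]),
([-0.34341171,0.25922328,0.1402456,2.02558847,-0.04742762,0.85995495,1.53406594],[0.4566,0.0448,0.2312],[3.142,0,-3.001]),
([-0.32072655,0.03554535,0.06267665,2.42992817,0.44624395,0.16341921,1.04393132],[0.4546,0.0349,0.2394],[-3.119,0.533,-2.982])]
def fk(q,P,sg):
    h,a,b,L,y0,y3,y7,x4,o2,o4=P
    T=np.eye(4)
    def rz(t):
        M=np.eye(4);M[:3,:3]=Ro.from_euler('z',t).as_matrix();return M
    def ry(t):
        M=np.eye(4);M[:3,:3]=Ro.from_euler('y',t).as_matrix();return M
    def tr(x,y,z):
        M=np.eye(4);M[:3,3]=x,y,z;return M
    return rz(sg[0]*q[0]+y0)@tr(0,0,h)@ry(q[1])@rz(sg[1]*q[2])@tr(x4,o2,a)@ry(q[3])@tr(-x4,o4,0)@rz(sg[2]*q[4])@tr(0,0,b)@ry(q[5])@rz(sg[3]*q[6]+y7)@tr(0,y3,L)
def fit(D,sg,x0):
    def res(P):
        o=[]
        for q,p,r in D:
            T=fk(q,P,sg);o+=list((T[:3,3]-p)*5);o+=list((Ro.from_euler('xyz',r).inv()*Ro.from_matrix(T[:3,:3])).as_rotvec())
        return np.array(o+list(1e-3*(np.array(P)-x0)))
    return min((least_squares(res,np.array(x0)+[0]*4+[y,0,z,0,0,0],loss='soft_l1') for y in(0,1.57,3.14,-1.57) for z in(0,1.57,3.14,-1.57)),key=lambda r:r.cost)
if __name__=="__main__":
    x0=np.array([.349,.512,.43,.335,0,0,0,0,0,0])
    R=[]
    for sg in itertools.product((1,-1),repeat=4):
        r=fit(D,sg,x0);R.append((r.cost,sg,r.x,r.fun[:-10]))
    R.sort(key=lambda t:t[0])
    for c,sg,x,f in R[:4]:print(c,sg,np.round(x,4),np.abs(f).max())
E
python3 fk.py
```

```text
Traceback (most recent call last):
  File "fk.py", line 27, in <module>
    r=fit(D,sg,x0);R.append((r.cost,sg,r.x,r.fun[:-10]))
  File "fk.py", line 22, in fit
    return min((least_squares(res,np.array(x0)+[0]*4+[y,0,z,0,0,0],loss='soft_l1') for y in(0,1.57,3.14,-1.57) for z in(0,1.57,3.14,-1.57)),key=lambda r:r.cost)
  File "fk.py", line 22, in <genexpr>
    return min((least_squares(res,np.array(x0)+[0]*4+[y,0,z,0,0,0],loss='soft_l1') for y in(0,1.57,3.14,-1.57) for z in(0,1.57,3.14,-1.57)),key=lambda r:r.cost)
                                  ~~~~~~~~~~~~^~~~~~
ValueError: operands could not be broadcast together with shapes (10,) (4,)
```

```bash
sed -i 's/np.array(x0)+\[0\]\*4+\[y,0,z,0,0,0\]/np.array(x0)+np.array([0]*4+[y,0,z,0,0,0])/' fk.py; time python3 fk.py
```

```text
2.1605956002312965e-05 (-1, -1, -1, -1) [ 3.1740e-01  5.2400e-01  4.1910e-01  3.2220e-01 -4.4000e-03 -8.0000e-04
  1.5665e+00  3.5000e-03 -2.8200e-02 -2.8200e-02] 0.004145472519232335
0.08359839656641466 (-1, 1, -1, -1) [ 0.2472  0.7675  0.4668  0.4237  0.0313 -0.0955  1.7226 -0.0524 -0.0333
 -0.0316] 0.23695187032850745
0.28152116580476094 (-1, -1, 1, -1) [ 0.2386  0.4573  0.3724  0.2276 -0.1628  0.0095  1.1576  0.0462  0.0036
  0.0042] 0.6090241708938166
0.35034933643163035 (-1, 1, 1, -1) [ 1.1442  1.7285  0.9381  1.7216 -0.4175 -0.3763  1.0088 -0.5371  0.1652
  0.1735] 0.5741133628990035
real	2m22.002s
user	2m15.092s
sys	0m0.133s
```

```bash
cat > ik.py <<'E'
from fk import *
P=[.3174,.524,.4191,.3222,-.0044,-.0008,1.5665,.0035,-.0282,-.0282];SG=(-1,)*4
lo=np.array([-2.91,-.3,-1.5,.17,-1.26,.16,-2.52]);hi=np.array([2.91,2.13,1.42,2.43,4.41,1.93,2.52])
def err(q,tg):
    T=fk(q,P,SG);return np.r_[tg[0]-T[:3,3],.3*Ro.from_matrix(tg[1]@T[:3,:3].T).as_rotvec()]
def solve(tg,q0,w=1e-3):
    r=least_squares(lambda q:np.r_[err(q,tg),w*(q-q0)],np.clip(q0,lo+1e-3,hi-1e-3),bounds=(lo,hi));return r.x,np.abs(err(r.x,tg)).max()
def flip(tg): return tg[0],tg[1]@np.diag([-1,-1,1.])
E
python3 - <<'E'
from ik import *
rng=np.random.default_rng(0)
for nm,tg in [("start t38",target(-.14,.04,.04,38)),("start t25",target(-.14,.04,.04,25)),("-.09 t38",target(-.09,.04,.04,38)),("end t38",target(0.003,.04,.04,38))]:
  for fl in(0,1):
    g=flip(tg) if fl else tg; S=[]
    for k in range(25):
        q,e=solve(g,rng.uniform(lo,hi)*[.4,1,.6,1,1,1,1],1e-4)
        if e<2e-3 and not any(np.abs(q-x).max()<.4 for x in S):S.append(q)
    S.sort(key=lambda q:abs(q[2]))
    print(nm,fl,len(S));[print("  ",np.round(q,2)) for q in S[:6]]
E
```

```text
start t38 0 0
start t38 1 0
start t25 0 0
start t25 1 0
-.09 t38 0 0
-.09 t38 1 0
end t38 0 4
   [-0.36  0.75  0.2   2.26  3.27  0.53 -1.82]
   [ 0.11  0.73 -0.4   2.26  2.67  0.54 -1.04]
   [ 0.41  0.83 -0.81  2.26  2.36  0.68 -0.58]
   [ 0.71  1.13 -1.28  2.26  2.15  1.02 -0.11]
end t38 1 4
   [-0.38  0.76  0.22  2.26  3.3   0.53  1.29]
   [-0.71  0.94  0.69  2.26  3.7   0.72  0.7 ]
   [ 0.35  0.8  -0.71  2.26  2.43  0.64  2.46]
   [-0.96  1.45  1.23  2.26  3.89  1.23  0.11]
```

```bash
python3 - <<'E'
from ik import *
A=np.array([-.36,.75,.2,2.26,3.27,.53,-1.82]);B=np.array([-.34,.4,.14,2.1,0,.4,1.5]);C=np.array([.1,.7,-.4,2.2,1.6,.3,0])
for x in(-.15,-.135,-.125,-.11,-.09,-.06,-.03,0):
  o=[]
  for t in(5,10,15,20,25,30,35,38,42):
    g=target(x,.04,.041,t); s=''
    for n,q0 in zip("ABC",(A,B,C)):
        q,e=solve(g,q0); s+=n if e<1e-3 else '-'
    o.append(f"{t}:{s}")
  print(x,*o)
E
```

```text
-0.15 5:-BC 10:-BC 15:-BC 20:ABC 25:--- 30:--- 35:--- 38:--- 42:---
-0.135 5:-BC 10:-BC 15:-BC 20:ABC 25:--- 30:--- 35:--- 38:--- 42:---
-0.125 5:-BC 10:-BC 15:-BC 20:ABC 25:ABC 30:--- 35:--- 38:--- 42:---
-0.11 5:-BC 10:-BC 15:-BC 20:ABC 25:ABC 30:--- 35:--- 38:--- 42:---
-0.09 5:-BC 10:-BC 15:-BC 20:ABC 25:ABC 30:ABC 35:--- 38:--- 42:---
-0.06 5:-BC 10:-BC 15:-BC 20:-BC 25:ABC 30:ABC 35:ABC 38:ABC 42:---
-0.03 5:-BC 10:-BC 15:-BC 20:-BC 25:ABC 30:ABC 35:ABC 38:ABC 42:ABC
0 5:-BC 10:-BC 15:-BC 20:-BC 25:ABC 30:ABC 35:ABC 38:ABC 42:ABC
```

```bash
cat >> ik.py <<'E'
def target2(hx,hy,z,tilt,lean=0,yaw=0):
    p,R=target(hx,hy,z,tilt); h=np.load('hp.npy')
    f=np.array([np.cos(h[2]),np.sin(h[2]),0])
    return p,Ro.from_rotvec(f*np.radians(lean)).as_matrix()@R@Ro.from_euler('z',yaw,degrees=True).as_matrix()
def step(q,tg,n=1):
    for _ in range(n):
        T=fk(q,P,SG);e=np.r_[tg[0]-T[:3,3],Ro.from_matrix(tg[1]@T[:3,:3].T).as_rotvec()]
        J=np.zeros((6,7))
        for i in range(7):
            d=q.copy();d[i]+=1e-5;U=fk(d,P,SG);J[:,i]=np.r_[U[:3,3]-T[:3,3],Ro.from_matrix(U[:3,:3]@T[:3,:3].T).as_rotvec()]/1e-5
        # DLS with limit freezing
        free=np.ones(7,bool)
        for k in range(4):
            Jf=J*free;dq=Jf.T@np.linalg.solve(Jf@Jf.T+1e-4*np.eye(6),e)
            bad=free&(((q+dq)<lo)|((q+dq)>hi))
            if not bad.any():break
            free&=~bad
        dq=np.clip(dq,-.06,.06)
        q=np.clip(q+dq,lo,hi)
    return q
def sim(q,a,b,N=20):
    for k in range(1,N+1):
        g=target2(*(np.array(a)+(np.array(b)-a)*k/N)); q=step(q,g,3)
    return q,np.abs(err(q,g)).max()
E
python3 - <<'E'
from ik import *
q0=np.array([-0.32072655,0.03554535,0.06267665,2.42992817,0.44624395,0.16341921,1.04393132])
for ln in(15,-15,25,-25):
    for (x,z) in((-.08,.2),(-.08,.12),(-.03,.2)):
        q=q0;a=(-.163,.04,.239,30,0)
        print("lean",ln,x,z)
        for b in [(x,.04,z,15,0),(x,.04,z,15,ln),(x,.04,z,35,ln),(x,.04,z,35,0)]:
            q,e=sim(q,a,b);a=b;print("  ",b,np.round(q,2),round(e,3))
E
```

```text
lean 15 -0.08 0.2
   (-0.08, 0.04, 0.2, 15, 0) [-0.1   0.31 -0.13  2.08  0.12  0.5   1.41] 0.0
   (-0.08, 0.04, 0.2, 15, 15) [ 0.29  0.35 -0.39  2.06 -0.29  0.53  1.85] 0.0
   (-0.08, 0.04, 0.2, 35, 15) [ 0.63  0.26 -0.74  2.26 -0.78  0.16  2.34] 0.038
   (-0.08, 0.04, 0.2, 35, 0) [-0.78  0.23  0.65  2.26 -0.85  0.16  2.34] 0.049
lean 15 -0.08 0.12
   (-0.08, 0.04, 0.12, 15, 0) [-0.11  0.45 -0.12  2.14  0.22  0.3   1.3 ] 0.0
   (-0.08, 0.04, 0.12, 15, 15) [ 0.41  0.51 -0.57  2.12 -0.03  0.33  1.65] 0.0
   (-0.08, 0.04, 0.12, 35, 15) [ 0.95  0.82 -1.32  2.38  1.99  0.53 -0.22] 0.0
   (-0.08, 0.04, 0.12, 35, 0) [ 0.75  0.74 -1.28  2.41  1.94  0.77 -0.24] 0.0
lean 15 -0.03 0.2
   (-0.03, 0.04, 0.2, 15, 0) [-0.09  0.38 -0.14  1.96  0.13  0.55  1.4 ] 0.0
   (-0.03, 0.04, 0.2, 15, 15) [ 0.26  0.42 -0.39  1.94 -0.21  0.57  1.77] 0.0
   (-0.03, 0.04, 0.2, 35, 15) [ 0.47  0.33 -0.59  2.15 -0.63  0.16  2.19] 0.032
   (-0.03, 0.04, 0.2, 35, 0) [-0.38  0.28  0.27  2.15 -0.63  0.16  2.19] 0.043
lean -15 -0.08 0.2
   (-0.08, 0.04, 0.2, 15, 0) [-0.1   0.31 -0.13  2.08  0.12  0.5   1.41] 0.0
   (-0.
[... 2191 characters left out ...]
0.41  2.36  1.98  0.16 -0.45] 0.0
lean -25 -0.08 0.12
   (-0.08, 0.04, 0.12, 15, 0) [-0.11  0.45 -0.12  2.14  0.22  0.3   1.3 ] 0.0
   (-0.08, 0.04, 0.12, 15, -25) [-0.86  0.61  0.5   2.14  0.59  0.38  0.78] 0.0
   (-0.08, 0.04, 0.12, 35, -25) [-0.72  0.56  0.24  2.4   2.11  0.52 -0.75] 0.0
   (-0.08, 0.04, 0.12, 35, 0) [-0.03  0.45 -0.23  2.41  2.75  0.35 -1.22] 0.0
lean -25 -0.03 0.2
   (-0.03, 0.04, 0.2, 15, 0) [-0.09  0.38 -0.14  1.96  0.13  0.55  1.4 ] 0.0
   (-0.03, 0.04, 0.2, 15, -25) [-0.6   0.46  0.19  1.96  0.66  0.69  0.84] 0.0
   (-0.03, 0.04, 0.2, 35, -25) [-0.9   0.46  0.52  2.25  1.63  0.31 -0.17] 0.0
   (-0.03, 0.04, 0.2, 35, 0) [ 0.11  0.33 -0.39  2.24  1.69  0.16 -0.14] 0.0
```

```bash
python3 - <<'E'
from ik import *
q=np.array([-0.32072655,0.03554535,0.06267665,2.42992817,0.44624395,0.16341921,1.04393132])
a=(-.163,.04,.239,30,0)
for b in [(-.08,.04,.13,15,0),(-.08,.04,.13,15,-20),(-.08,.04,.13,33,-20),(-.08,.04,.13,33,0),(-.1,.04,.1,24,0),(-.148,.04,.06,20,0),(-.148,.04,.04,20,0),(-.125,.04,.04,22,0),(-.09,.04,.04,28,0),(-.03,.04,.04,38,0),(.002,.04,.04,38,0)]:
    q,e=sim(q,a,b);a=b;print("  ",b,np.round(q,2),round(e,3))
E
```

```text
(-0.08, 0.04, 0.13, 15, 0) [-0.11  0.43 -0.12  2.14  0.21  0.32  1.32] 0.0
   (-0.08, 0.04, 0.13, 15, -20) [-0.73  0.53  0.39  2.14  0.56  0.39  0.84] 0.0
   (-0.08, 0.04, 0.13, 33, -20) [-0.62  0.49  0.19  2.38  2.05  0.42 -0.65] 0.0
   (-0.08, 0.04, 0.13, 33, 0) [-0.    0.42 -0.26  2.38  2.58  0.26 -1.05] 0.0
   (-0.1, 0.04, 0.1, 24, 0) [ 0.03  0.45 -0.3   2.33  1.85  0.16 -0.32] 0.0
   (-0.148, 0.04, 0.06, 20, 0) [ 0.13  0.52 -0.43  2.4   1.97  0.25 -0.44] 0.0
   (-0.148, 0.04, 0.04, 20, 0) [ 0.19  0.59 -0.5   2.41  2.06  0.32 -0.5 ] 0.0
   (-0.125, 0.04, 0.04, 22, 0) [ 0.2   0.61 -0.53  2.38  2.09  0.35 -0.52] 0.0
   (-0.09, 0.04, 0.04, 28, 0) [ 0.29  0.67 -0.64  2.37  2.25  0.49 -0.63] 0.0
   (-0.03, 0.04, 0.04, 38, 0) [ 0.36  0.79 -0.73  2.34  2.46  0.69 -0.73] 0.0
   (0.002, 0.04, 0.04, 38, 0) [ 0.34  0.8  -0.7   2.26  2.43  0.64 -0.69] 0.0
```

```bash
python3 - <<'E'
from ik import *
from workcell import bot
s=bot.observe()
print(delta(s,target2(-.08,.04,.13,15,0)))
E
```

```text
(array([-1.65,  0.15, 13.67]), array([-1.04, 15.52,  0.4 ]))
```

Request:
servo_tool:
  rows:
    - [[-0.4,0,3.4,0,0,0],[-0.4,0,3.4,0,0,0],[-0.4,0.1,3.4,-0.5,5,0.4],[-0.4,0,3.4,-0.5,5,0],[0,0,0,0,5,0]]

```text
clock: 3.15
position: [0.5055, 0.0296, 0.1552]
tool_rot: [-3.111, 0.247, -2.997]
force: [-0.4, -0.9, 0.0]
grip_width: 0.0003
```

```bash
cat > st.py <<'E'
import sys
from ik import *
from workcell import bot
s=bot.observe();print(s["clock"],np.round(s["qpos"],2),inh(s),"F",np.round(s["force"],1))
p,R=now(s);Rt=target2(0,0,0,float(inh(s)[2]))[1];print("rotvec off plane",np.round(np.degrees(Ro.from_matrix(R@Rt.T).as_rotvec()),1))
for a in sys.argv[1:]:
    print(a,*delta(s,target2(*map(float,a.split(',')))))
E
python3 st.py -.08,.04,.13,15,-20
```

```text
3.15 [ 0.17  0.38 -0.46  2.17  0.52  0.44  1.01] (array([-0.1141,  0.0279,  0.1552]), 'tilt', np.float64(14.15)) F [-0.4 -0.9  0. ]
rotvec off plane [-1.7 -0.2 -0.7]
-.08,.04,.13,15,-20 [-2.69  1.33  3.24] [17.56 -0.97 -5.29]
```

Request:
servo_tool:
  rows:
    - [[-0.9,0.4,1,6,0,-1.8],[-0.9,0.4,1,6,0,-1.8],[-0.9,0.4,1,6,0,-1.8],[0,0,0,0,0,0]]

```text
clock: 3.65
position: [0.5355, 0.045, 0.1332]
tool_rot: [-2.79, 0.233, -2.901]
force: [-0.2, 0.6, 0.0]
grip_width: -0.0001
```

```bash
python3 st.py -.08,.04,.13,33,-20
```

```text
3.65 [-0.29  0.47 -0.18  2.12  0.93  0.61  0.53] (array([-0.0821,  0.0387,  0.1332]), 'tilt', np.float64(15.17)) F [-0.2  0.6  0. ]
rotvec off plane [-19.5  -2.    0.2]
-.08,.04,.13,33,-20 [-0.14  0.23  0.3 ] [  0.51 -18.67   0.16]
```

j5 is moving the right way. Next I'll tilt forward.

Request:
servo_tool:
  rows:
    - [[0,0,0,0,-5,0],[0,0,0,0,-5,0],[0,0,0,0,-5,0],[0,0,0,0,-4,0],[0,0,0,0,0,0]]

```text
clock: 4.28
position: [0.5355, 0.0393, 0.1343]
tool_rot: [-2.74, 0.518, -2.786]
force: [0.1, 1.0, 0.2]
grip_width: 0.0001
```

```bash
python3 st.py -.08,.04,.13,33,0
```

```text
4.275 [-0.4   0.45 -0.07  2.37  1.87  0.5  -0.43] (array([-0.083 ,  0.033 ,  0.1343]), 'tilt', np.float64(33.35)) F [0.1 1.  0.2]
rotvec off plane [-19.9  -1.4  -0.3]
-.08,.04,.13,33,0 [-0.17  0.8   0.3 ] [-16.79  -1.23  10.59]
```

Request:
servo_tool:
  rows:
    - [[0,0.2,0,-4.2,0,2.6],[0,0.2,0,-4.2,0,2.6],[0,0.2,0,-4.2,0,2.7],[0,0.2,0,-4.2,-1,2.7],[0,0,0,0,0,0]]

```text
clock: 4.9
position: [0.536, 0.0444, 0.1328]
tool_rot: [-3.129, 0.571, -2.993]
force: [-0.3, -0.3, -0.0]
grip_width: 0.0002
```

```bash
python3 st.py -.1,.04,.1,24,0 -.148,.04,.065,20,0
```

```text
4.9 [ 0.08  0.43 -0.37  2.37  2.36  0.29 -0.82] (array([-0.0818,  0.038 ,  0.1328]), 'tilt', np.float64(32.7)) F [-0.3 -0.3 -0. ]
rotvec off plane [-0.6 -0.1 -0.4]
-.1,.04,.1,24,0 [3.31 0.22 1.77] [-0.76  8.7  -0.09]
-.148,.04,.065,20,0 [9.24 0.22 2.12] [-0.76 12.7  -0.11]
```

Request:
servo_tool:
  rows:
    - [[1.8,0.1,0.4,0,2.5,0],[1.8,0.1,0.4,0,2.5,0],[1.8,0,0.4,0,2.5,0],[1.8,0,0.4,-0.4,2.5,0],[1.8,0,0,-0.4,2.5,0]]

```text
clock: 5.52
position: [0.4631, 0.039, 0.0759]
tool_rot: [3.14, 0.35, -2.986]
force: [-1.4, 2.9, -0.4]
grip_width: -0.0002
```

```bash
python3 st.py -.145,.04,.04,20,0
```

```text
5.525 [-0.02  0.48 -0.26  2.4   2.08  0.16 -0.56] (array([-0.1547,  0.0435,  0.0759]), 'tilt', np.float64(20.05)) F [-1.4  2.9 -0.4]
rotvec off plane [0.1 0.  0.4]
-.145,.04,.04,20,0 [ 0.33 -0.36  3.7 ] [0.23 0.05 0.33]
```

Request:
servo_tool:
  rows:
    - [[0.1,-0.1,1.2,0,0,0.3],[0.1,-0.1,1.2,0,0,0],[0.1,-0.1,1.2,0,0,0],[0,0,0,0,0,0]]

```text
clock: 6.02
position: [0.4736, 0.0372, 0.0409]
tool_rot: [3.137, 0.351, -2.994]
force: [0.2, -0.1, 0.5]
grip_width: -0.0002
```

```bash
python3 st.py -.125,.04,.039,22,0;python3 - <<'E'
from workcell import bot
import cv2
for n in("side","wrist","top"):
    i=bot.grab_frame(n)["image"][:,:,::-1]
    if n=="side": i=cv2.resize(i[140:260,170:330],None,fx=5,fy=5,interpolation=cv2.INTER_CUBIC)
    if n=="top": i=cv2.resize(i[90:280,150:350],None,fx=3,fy=3,interpolation=cv2.INTER_CUBIC)
    cv2.imwrite(f"pics/{n}1.png",i)
E
```

```text
6.025 [ 0.09  0.59 -0.39  2.38  2.18  0.27 -0.63] (array([-0.1446,  0.0401,  0.0409]), 'tilt', np.float64(20.1)) F [ 0.2 -0.1  0.5]
rotvec off plane [0.2 0.  0. ]
-.125,.04,.039,22,0 [-1.78 -0.01  0.85] [ 0.24 -1.9  -0.09]
```

View pics/side1.png

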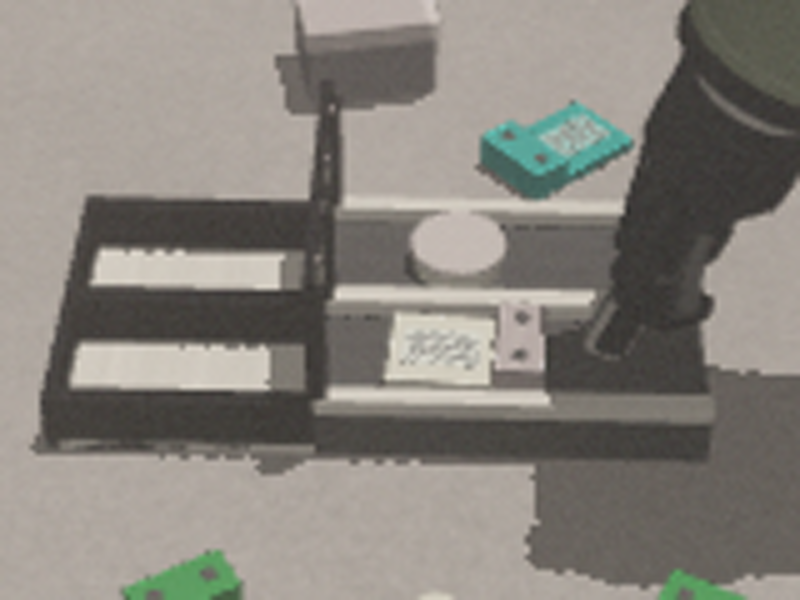

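View pics/wrist1.png

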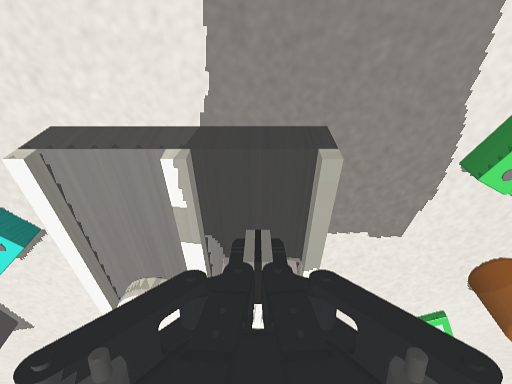

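The side view shows the fingertips in the left lane behind the steel block: tip at crop (605,340), block rear at (545,370). The wrist view shows them centred between the guides. I'll push now, increasing the tilt as I go.

Request:
servo_tool:
  rows:
    - [[-0.94,0,0.37,0,-1.3,0],[-0.93,0,0.38,0,-1.3,0],[-0.92,0,0.4,0,-1.3,0],[-0.91,0,0.42,0,-1.3,0],[-0.9,0,0.44,0,-1.3,0]]

```text
clock: 6.8
position: [0.5244, 0.0448, 0.0412]
tool_rot: [3.137, 0.468, -2.994]
force: [-2.1, -1.2, 1.2]
grip_width: -0.0002
```

```bash
python3 st.py -.095,.04,.04,27 -.045,.04,.04,34;python3 - <<'E'
from workcell import bot
import cv2
i=bot.grab_frame("side")["image"][:,:,::-1]
cv2.imwrite("pics/side2.png",cv2.resize(i[140:260,170:330],None,fx=5,fy=5,interpolation=cv2.INTER_CUBIC))
E
```

```text
6.8 [ 0.19  0.66 -0.51  2.34  2.31  0.41 -0.71] (array([-0.0932,  0.0401,  0.0412]), 'tilt', np.float64(26.81)) F [-2.1 -1.2  1.2]
rotvec off plane [0.2 0.  0. ]
-.095,.04,.04,27 [ 0.21 -0.01  0.02] [ 0.21 -0.19 -0.09]
-.045,.04,.04,34 [-4.25 -0.01  2.28] [ 0.2  -7.19 -0.11]
```

View pics/side2.png

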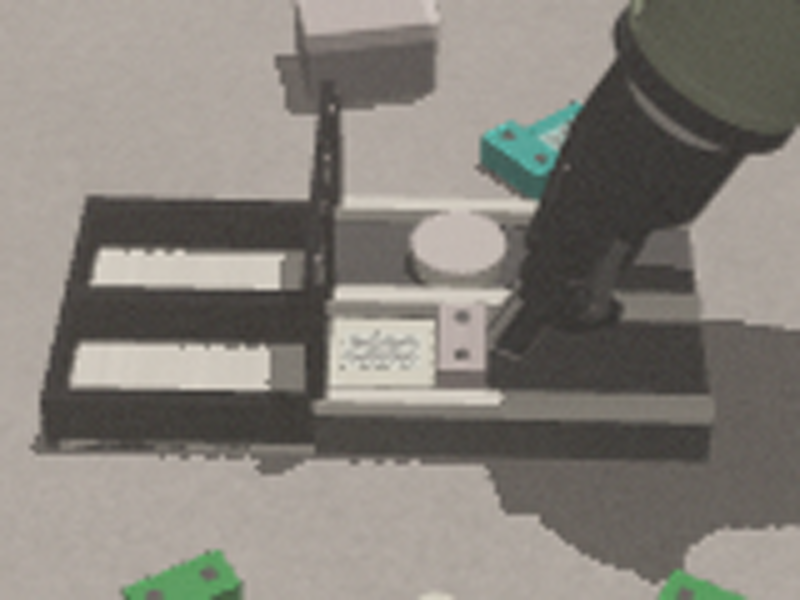

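The carrier has moved with the fingers and is straight in its lane, with its nose at the flap (crop x≈330). I'll keep pushing.

Request:
servo_tool:
  rows:
    - [[-0.87,0,0.49,0,-1.5,0],[-0.86,0,0.5,0,-1.5,0],[-0.85,0,0.52,0,-1.5,0],[-0.84,0,0.54,0,-1.5,0],[-0.83,0,0.56,0,-1.5,0]]

```text
clock: 7.48
position: [0.5737, 0.0523, 0.0396]
tool_rot: [3.137, 0.599, -2.995]
force: [-3.6, -0.1, 3.4]
grip_width: 0.0001
```

```bash
python3 st.py -.045,.04,.04,34 0,.04,.04,38;python3 - <<'E'
from workcell import bot
import cv2
i=bot.grab_frame("side")["image"][:,:,::-1]
cv2.imwrite("pics/side3.png",cv2.resize(i[140:260,170:330],None,fx=5,fy=5,interpolation=cv2.INTER_CUBIC))
E
```

```text
7.475 [ 0.26  0.75 -0.6   2.31  2.46  0.58 -0.79] (array([-0.0433,  0.0402,  0.0396]), 'tilt', np.float64(34.33)) F [-3.6 -0.1  3.4]
rotvec off plane [0.2 0.  0. ]
-.045,.04,.04,34 [ 0.12 -0.02 -0.13] [ 0.2   0.33 -0.11]
0,.04,.04,38 [-3.6  -0.02  2.41] [ 0.2  -3.67 -0.12]
```

View pics/side3.png

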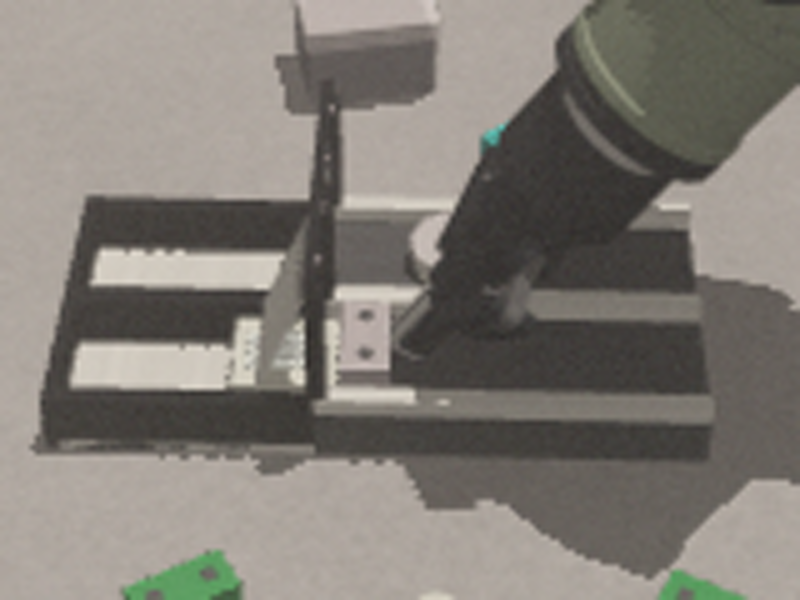

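The flap is open and riding on the plate, with the block still on the deck. I'll go slower now.

Request:
servo_tool:
  rows:
    - [[-0.66,0,0.4,0,-1.2,0],[-0.66,0,0.42,0,-1.2,0],[-0.65,0,0.43,0,-1.2,0],[-0.63,0,0.48,0,-0.6,0],[-0.63,0,0.48,0,0,0]]

```text
clock: 8.15
position: [0.6122, 0.058, 0.0409]
tool_rot: [3.136, 0.67, -2.996]
force: [-1.0, -0.4, -0.3]
grip_width: 0.0001
```

```bash
python3 st.py 0,.04,.04,38;python3 - <<'E'
from workcell import bot
import cv2
i=bot.grab_frame("side")["image"][:,:,::-1]
cv2.imwrite("pics/side4.png",cv2.resize(i[140:260,170:330],None,fx=5,fy=5,interpolation=cv2.INTER_CUBIC))
E
```

```text
8.15 [ 0.27  0.8  -0.62  2.26  2.52  0.63 -0.8 ] (array([-0.0044,  0.0401,  0.0409]), 'tilt', np.float64(38.41)) F [-1.  -0.4 -0.3]
rotvec off plane [0.2 0.  0. ]
0,.04,.04,38 [-0.29 -0.01  0.34] [ 0.19  0.41 -0.14]
```

View pics/side4.png

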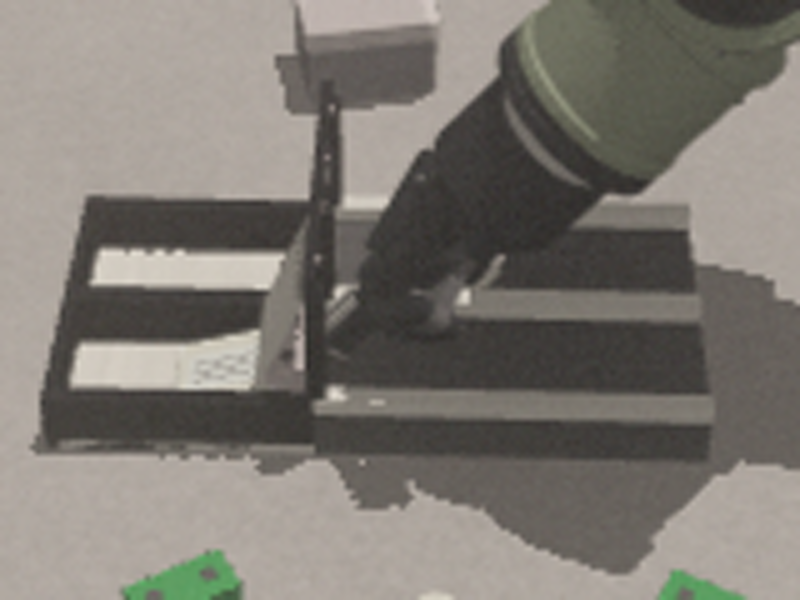

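The carrier's nose has dipped into the tray. I'll push a few more millimetres with slightly more tilt to keep clear of the bar.

Request:
servo_tool:
  rows:
    - [[-0.3,0,0.3,0,-1,0],[-0.3,0,0.3,0,-1,0],[0,0,0,0,0,0]]

```text
clock: 8.57
position: [0.62, 0.0592, 0.0398]
tool_rot: [3.136, 0.705, -2.996]
force: [-0.3, -1.3, -0.7]
grip_width: 0.0004
```

```bash
python3 st.py 0,.04,.04,38;python3 - <<'E'
from workcell import bot
import cv2
for n,c in(("side",(140,260,170,330)),("top",(90,280,150,350))):
    i=bot.grab_frame(n)["image"][:,:,::-1]
    k=5 if n=="side" else 3
    cv2.imwrite(f"pics/{n}5.png",cv2.resize(i[c[0]:c[1],c[2]:c[3]],None,fx=k,fy=k,interpolation=cv2.INTER_CUBIC))
E
```

```text
8.575 [ 0.29  0.83 -0.63  2.26  2.56  0.68 -0.82] (array([0.0035, 0.0402, 0.0398]), 'tilt', np.float64(40.42)) F [-0.3 -1.3 -0.7]
rotvec off plane [0.2 0.  0. ]
0,.04,.04,38 [ 0.25 -0.02 -0.24] [ 0.19  2.42 -0.14]
```

View pics/side5.png

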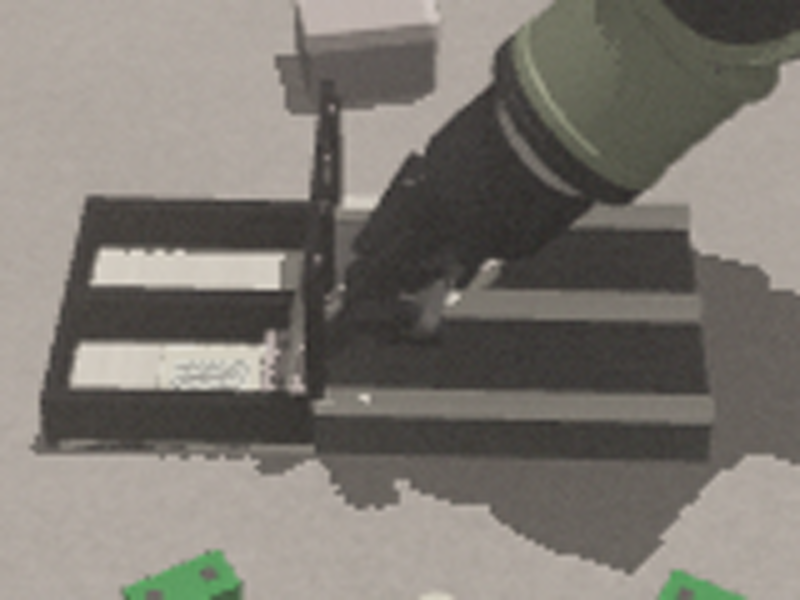

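View pics/top5.png

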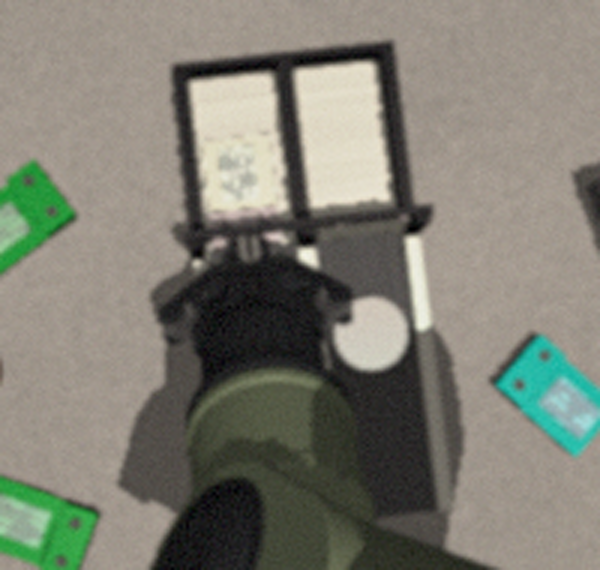

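The carrier appears to have dropped flat: its plate is inside the left tray, and the flap rests on the fingers. I'll withdraw straight back.

Request:
servo_tool:
  rows:
    - [[0.76,0,-0.65,0,0,0],[0.76,0,-0.65,0,0,0],[0.76,0,-0.65,0,0.5,0],[0.77,0,-0.64,0,1,0],[0.78,0,-0.62,0,1,0]]

```text
clock: 9.3
position: [0.5701, 0.0517, 0.0403]
tool_rot: [3.137, 0.661, -2.995]
force: [0.7, -0.2, -0.4]
grip_width: 0.0002
```

Request:
servo_tool:
  rows:
    - [[1,0,-1,0,1.5,0],[1,0,-1.5,0,1.5,0],[1,0,-2,0,1.5,0],[1,0,-2,0,1.5,0],[0,0,0,0,0,0]]

```text
clock: 9.93
position: [0.5123, 0.0434, 0.0624]
tool_rot: [3.134, 0.571, -3.0]
force: [0.6, 0.5, -1.6]
grip_width: 0.0
```

```bash
python3 st.py ;python3 - <<'E'
from workcell import bot
import cv2
for n,c in(("side",(140,260,170,330)),("top",(90,280,150,350))):
    i=bot.grab_frame(n)["image"][:,:,::-1]
    k=5 if n=="side" else 3
    cv2.imwrite(f"pics/{n}6.png",cv2.resize(i[c[0]:c[1],c[2]:c[3]],None,fx=k,fy=k,interpolation=cv2.INTER_CUBIC))
E
```

```text
9.925 [ 0.46  0.73 -0.86  2.43  2.28  0.67 -0.61] (array([-0.1054,  0.0405,  0.0624]), 'tilt', np.float64(32.72)) F [ 0.6  0.5 -1.6]
rotvec off plane [ 0.3  0.1 -0.2]
```

View pics/side6.png

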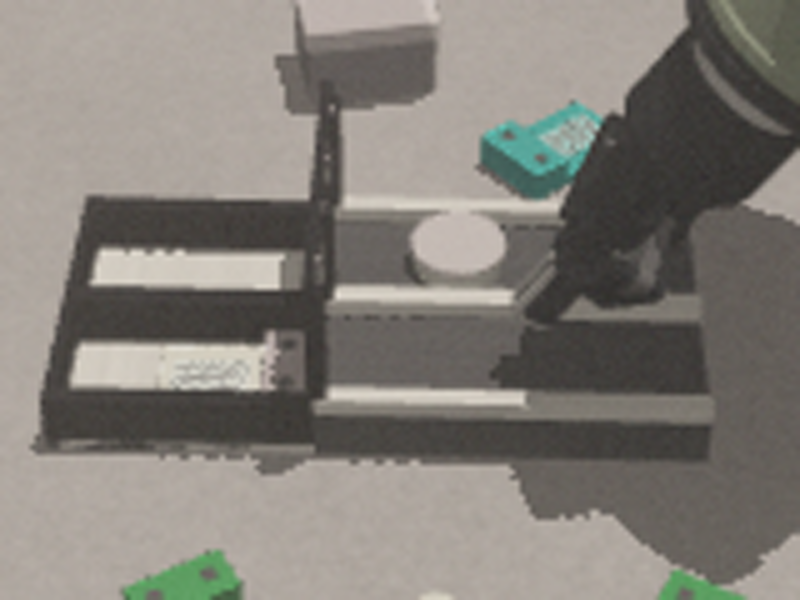

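View pics/top6.png

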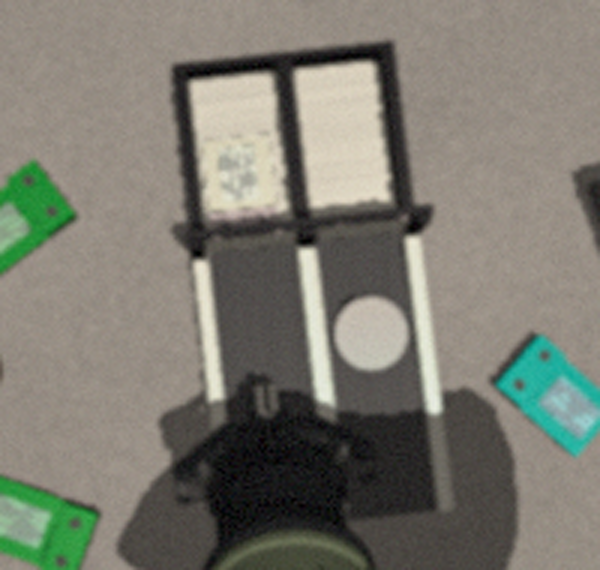

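The flap is shut again and the carrier lies in the tray. I'll check the numbers, both position and flatness.

```bash
python3 - <<'E'
from h import *
p=np.load('hp.npy');c,s=np.cos(p[2]),np.sin(p[2])
toh=lambda w:np.round([c*(w[0]-p[0])+s*(w[1]-p[1]),-s*(w[0]-p[0])+c*(w[1]-p[1])],4)
f=dict(np.load('pics/top0.npz'));g=dict(np.load('pics/side0.npz'))
for uv in((202,142),(272,135)): print("nose top",toh(ray(f,(150+uv[0]/3,90+uv[1]/3),.014)))
print("dish",toh(ray(f,(150+371/3,90+332/3),.044)))
for uv,z in(((160,348),.014),((266,330),.026),((304,330),.026)): print("side",toh(ray(g,(170+uv[0]/5,140+uv[1]/5),z)))
# overlay flat carrier
from workcell import bot
for n in("side","top"):
    F=bot.grab_frame(n);k=5
    o=np.array([170,140]) if n=="side" else np.array([195,90])
    i=cv2.resize(F["image"][o[1]:o[1]+120,o[0]:o[0]+130,::-1],None,fx=k,fy=k,interpolation=cv2.INTER_CUBIC)
    x0=.047
    for a,b,z in((-.04,-.015,.026),(-.015,.04,.014)):
        q=((proj(F,H(p,[[x0+a,.013,z],[x0+b,.013,z],[x0+b,.063,z],[x0+a,.063,z]]))-o)*k).astype(int)
        cv2.polylines(i,[q.reshape(-1,1,2)],True,(0,0,255),1)
    for y in (.038,-.038):  # closed flap
        q=((proj(F,H(p,[[0,y-.031,.107],[0,y+.031,.107],[0,y+.031,.031],[0,y-.031,.031]]))-o)*k).astype(int)
        cv2.polylines(i,[q.reshape(-1,1,2)],True,(0,255,0),1)
    cv2.imwrite(f"pics/{n}7.png",i)
E
```

```text
nose top [0.082  0.0653]
nose top [0.0815 0.0142]
dish [-0.0709 -0.0372]
side [0.0854 0.02  ]
side [0.0293 0.0171]
side [0.0095 0.0165]
```

View pics/side7.png

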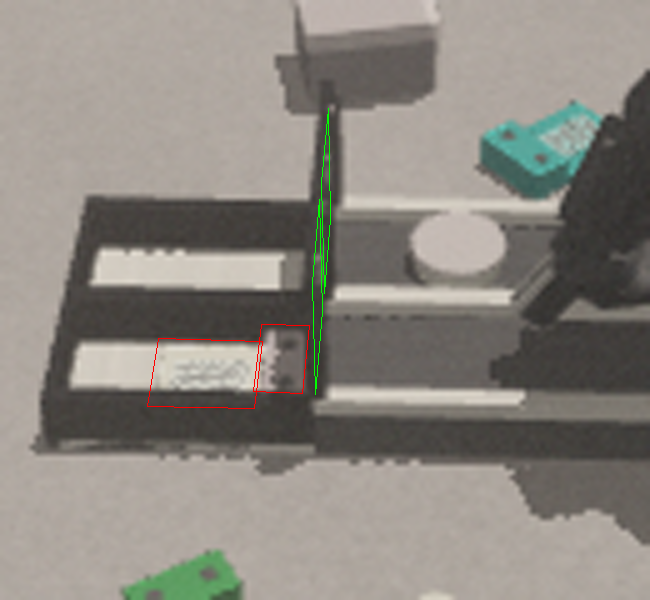

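View pics/top7.png

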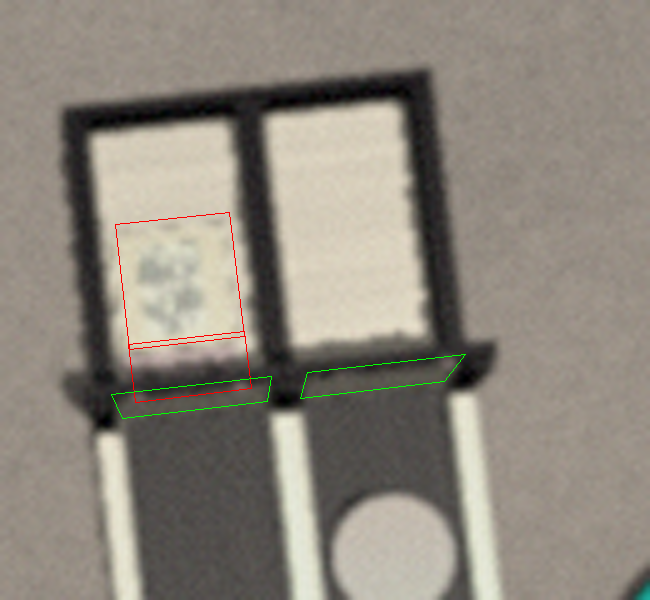

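```bash
python3 - <<'E'
from workcell import bot
s=bot.observe();print(s["clock"],s["force"]);print(bot.job_done())
E
```

```text
10.125 [-0.38918997 -0.5077758   0.36468999]
the job is handed in; nothing more can be done
None
```

I pushed the carrier along the left lane with shut fingertips, through its flap, until it dropped into the left tray. Then I drew the fingers back out and handed the job in at about 10 s of the 51 s allowed.

**Method:** The arm could not lean the tool far enough forward as it stood, so I swung the wrist to its other configuration in the air first. I then pushed while increasing the lean from 20 to 40 degrees.

**Last checks, from the images:**
- **Carrier:** its centre is about 42 to 44 mm past the lip, inside the allowed 35 to 100 mm. Its rear edge is only about 2 to 5 mm past the lip. The top and side cameras differ by about 3 mm on where its nose is. The side view matches a carrier lying flat; I did not measure the tilt directly.
- **Flaps:** both look shut in the side view; I had no direct reading of their angles.
- **Dish:** it is within about 1 mm of where it started.
- **Bottle and tip box:** nothing went near them. I did not re-measure either one.
- **Robot:** the fingers are clear of everything, and the force reading is under 1 N.

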